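# Lock the battery hatch of the portion scale

### The arm

A 6-joint arm with a two-finger parallel gripper is mounted at the origin on the work surface. World frame = base frame: x ahead of the robot, y to its left, z up, the work surface at z = 0. Lengths are in m, angles in rad, forces in N, time in s.
With the tool pointing down it reaches from about 0.275 to 0.825 m from the base axis. Payload 4.9 kg.
Tool frame: the origin (TCP) lies midway between the tips of the shut fingers; the grasp point (between the pads) lies 19 mm behind it (bot.grip_depth is the distance from the TCP to the grasp point, in m); y points along the fingers, x is the direction in which the jaws open and shut, and the axes are right-handed (so a half turn about y gives the same grasp; the last joint's range is limited). The gripper opens to 85 mm and grips with 20 to 120 N. Pads are 22 mm wide; open, the fingers measure 114 mm over their backs; the gripper's body (76 mm by 85 mm) begins 54 mm behind the grasp point. The pads swing forward as they close: fully open they stand 13 mm farther back than shut.
Start: joints at [1.016, 0.326, -0.193, 1.052, 0, 1.437], TCP at [0.225, 0.502, 0.231] pointing down, gripper open.
Joint ranges: [-2.65, 2.65], [-0.97, 1.79], [-1.3, 1.35], [-1.93, 2.1], [-1.47, 1.37], [-3.14, 3.14]. Speed limits (rad/s): [2.57, 2.57, 3.14, 3.14, 3.14, 3.14].

### API

Orientations are given as a unit quaternion [w, x, y, z].
In Python, from cell import bot gives the robot as it stands. Calls block until the motion is done:
- bot.move_pose(position, orientation): joint-space move of the TCP to a pose.
- bot.move_linear(position, speed=0.15, rotation=None, until_force=None): straight line of the TCP; rotation=None keeps the orientation; speed is the mean speed in m/s. With until_force (N) it stops when the force on the tool has changed by that much, and returns True; else False.
- bot.goto_joints(angles): joint-space move.
- bot.set_gripper(opening, grasp_force=None): opening from 0.0 (shut) to 1.0 (fully open); grasp_force is the grip in N (None keeps the last); returns when the fingers have stopped.
- bot.wait(seconds).
- bot.solve_ik(position, orientation): joint angles nearest the present ones, or None.
- bot.camera(name): name is "scene" or "top"; returns the picture (480x640x3 uint8, red, green, blue); there is no depth.
- bot.calibration(name): a dict with "mtx" (3x3 intrinsics, pixels), "k1" (the pictures are not rectified: a ray, as slopes to the right and down, at radius r is drawn at 1 + k1 r^2 times it, then the intrinsics apply), "extrinsics" (4x4, takes a point from world to camera coordinates). Camera axes: x right, y down, z forward; pixel columns grow to the right and rows downward; lengths in m; the calibration is good to about 2 mm. A picture is of the moment at which its call begins. calibration takes no time and is no camera call.
A pose or a line that the arm cannot do raises bot.PlanningError and nothing moves.
- bot.close_job(): hands the job in, once; it reports no verdict.
Trained networks look in the newest picture that a camera, given by its name, has taken for a name from the list of things; names that differ only in an ending like _2 or _b are one class to them, and where a whole thing is asked for, a point or a joint stands for the part that bears it (a point fixed in the world has none). Each returns a list of dicts, best first, with "confidence" (0 to 1); they miss things now and then, are a little off and sometimes report something else, mostly with a low value. They report only what shows in the picture. A call takes as long as a camera call.
- bot.search_frame(camera, thing): "bbox" ([left, top, width, height] in pixels, round what is visible of it).
Readings, each from a call of its own:
- bot.read_clock(): time.
- bot.read_joint_positions(): joint angles.
- bot.read_joint_vel(): joint speeds.
- bot.read_joint_efforts(): joint torques, N m.
- bot.read_position(): TCP position.
- bot.read_tool_rot(): TCP orientation.
- bot.read_ft_force(): force on the tool from outside, world axes, zero at the start.
- bot.read_moment(): the same for the moment, N m.
- bot.read_gripper_width(): opening from 0.0 (shut) to 1.0 (fully open).
Only numpy, scipy, OpenCV 4.12 (cv2) and the standard library are available. Lean on these libraries where they do the work, as an engineer would, in place of code of your own. Each camera call takes 0.05 s, during which the arm holds its last target.

### The job

The battery hatch of the kitchen scale is still unlocked. Take the block-handled, wide-bladed screwdriver out of its rack, set its blade in the slot of the hatch screw, press the screw down against its spring and, keeping it pressed down all the while, turn it clockwise (seen from above) as far as it will go. Then lift the driver off and hang it upright in the rack it came from.

Things in the scene. Friction and masses are not known exactly. Their poses are not given: they have to be found in the camera images.
- driver: Wide-bladed driver, 180 g, hung blade down in its rack (mm); black block handle (a useless driver in a like rack has a round one). Origin: middle of the blade tip; z up the driver, x along the blade width. Blade 24 (x) x 3.5 x 18 high; shank 12 thick; guard 46 across, underside 76 above tip; handle 34 (x) x 26 (y: grip this way), 82 to 167 above tip. Grip it 125-140 above tip, firmly (45 N).
- rack_hole (a point): Centre of the 30 mm square hole in the top plate of this driver's rack, on the plate's upper face, 90 mm above the table. The fixed steel rack is 80 x 90 mm, open front and back. The driver hangs with its shank through the hole, guard on the plate, tip 14 mm above the table; any yaw will do.
- slot (a point): Middle of the hatch screw's slot floor, 59 mm above the table; x (either way) along the slot, z up. Steel head 44 across, on the grey hatch of a white scale 220 x 240 x 58 mm, fixed. Slot runs right across, 12 wide, 8 deep, lips chamfered: the blade has 4 mm play each way across and some 20 deg before it bites. Sprung: sinks 6 mm at most, moves from 3 N, fully down at 9 N; turn 3-5 mm down.
- screw (a joint): Turn of the hatch screw, rad: 0 unlocked, growing clockwise seen from above to the stop at 0.95 (locked: slot in line with the two white marks on the hatch). It starts between 0 and 0.2, turns with about 0.1 N m of friction and stays where it is left.

How it is judged:
On the way:
1. the driver's blade is in the slot and holds the screw down, turned to within 0.2 rad of its stop (value of joint screw above 0.75 rad and height (world z) of slot below 0.0575 m and distance between driver and slot below 0.015 m), for 0.1 s.
At the end, for the whole second after the job is handed in: The screw is turned to within 0.2 rad of its stop (above 0.75) and up again (within 1.5 mm), and the driver hangs at rest in its rack, its tip within 20 mm of the hole's axis and 6 to 22 mm above the table, tilted less than 0.2 rad (value of joint screw above 0.75 rad and height (world z) of slot above 0.0575 m and horizontal distance between driver and rack_hole below 0.02 m and height (world z) of driver between 0.006 and 0.022 m and angle between driver's own z axis and vertical below 0.2 rad and linear speed of driver below 0.03 m/s); the robot touches nothing.
It fails at once if the screw is up (less than 1 mm down) while part-way through its turn (0.35 to 0.7 rad) (value of joint screw between 0.35 and 0.7 rad and height (world z) of slot above 0.058 m).
It also fails if it takes over 64 s, if anything falls off the work surface, if the arm or the gripper's body presses on something with over 40 N, if the wrist force passes 120 N, or if a joint passes its speed limit or range.

## Working session

There is one attempt and no reset: what is moved stays moved. The work goes in short steps, each a Python script; the robot and the scene stay as the last script left them, time stands still between calls to the robot, and variables do not carry over. Pictures are saved under pics/ and viewed, and the job is handed in when it is done.

```bash
ls; mkdir -p pics
cat > h.py <<'E'
from cell import bot
import numpy as np, cv2
def save(n,img): cv2.imwrite('pics/'+n+'.png',img[:,:,::-1])
def ray(cam,u,v):
    c=bot.calibration(cam);K=np.array(c['mtx']);E=np.array(c['extrinsics'])
    d=cv2.undistortPoints(np.array([[[u,v]]],float),K,np.array([c['k1'],0,0,0],float))[0,0]
    R=E[:3,:3];t=E[:3,3]
    return -R.T@t, R.T@np.array([d[0],d[1],1])
def at_z(cam,u,v,z):
    o,d=ray(cam,u,v); return o+d*(z-o[2])/d[2]
def proj(cam,p):
    c=bot.calibration(cam);K=np.array(c['mtx']);E=np.array(c['extrinsics'])
    r=cv2.Rodrigues(E[:3,:3])[0]
    return cv2.projectPoints(np.array(p,float).reshape(-1,1,3),r,E[:3,3],K,np.array([c['k1'],0,0,0],float))[0].reshape(-1,2)
E
python3 - <<'E'
from h import *
for c in ['scene','top']:
    save(c+'0',bot.camera(c))
    print(c,ray(c,320,240),bot.calibration(c)['k1'])
    for t in ['driver','rack_hole','slot','screw']:
        try: print(t,[(np.round(d['bbox'],1),round(d['confidence'],2)) for d in bot.search_frame(c,t)][:4])
        except Exception as e: print(t,e)
print(bot.read_clock(),bot.read_tool_rot())
E
```

```text
pics
scene (array([0.83927788, 0.59325553, 1.0333799 ]), array([-0.26509558, -0.48769825, -0.83208951])) -0.09493208581966399
driver [(array([275.6,  91. ,  18.2,  34.8]), 0.65)]
rack_hole [(array([264.6, 110.2,  40.3,  47.4]), 0.58)]
slot [(array([275.5, 214.6,  15.8,  15. ]), 0.73)]
screw [(array([276.3, 209.4,  17.1,  21. ]), 0.69), (array([278. ,  93.2,  15.5,  34.5]), 0.67)]
top (array([0.40264517, 0.03188935, 1.21799142]), array([ 0.13108641, -0.01087604, -0.99136176])) -0.055051078515829625
driver []
rack_hole [(array([467.1, 279.5,  59. ,  39.2]), 0.62)]
slot [(array([353.3, 218.9,  25. ,  19.7]), 0.86)]
screw []
0.5 [ 0.59339612 -0.5933926  -0.38452226  0.38458925]
```

View pics/scene0.png

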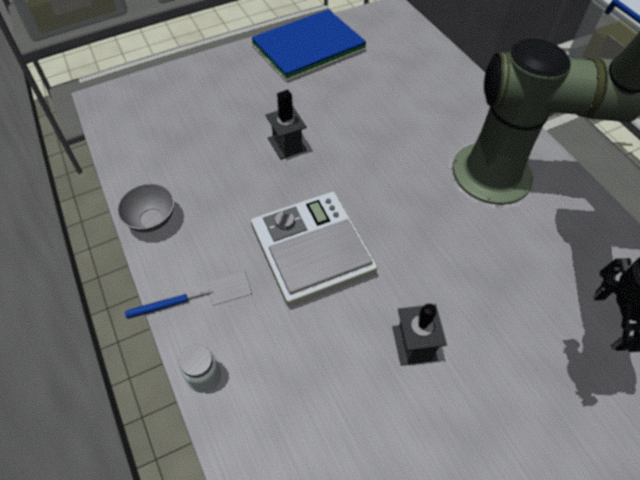

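View pics/top0.png

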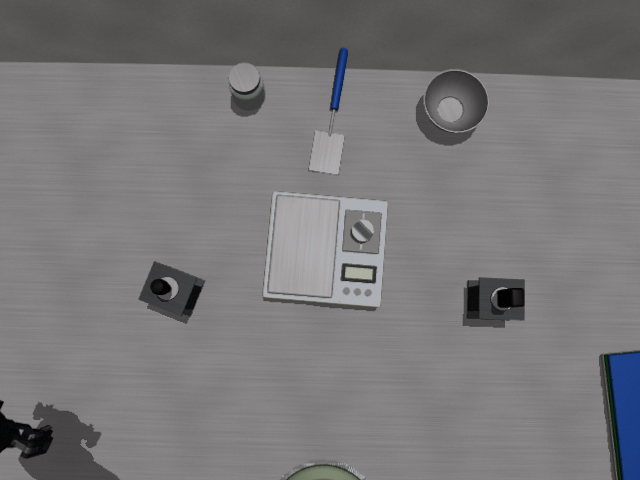

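The top view shows two racks. The block-handled driver is at about (505,298), which is (285,107) in the scene view. The round-handled one is at (165,290). The screw is at (362,231). I'll zoom in next.

Run:
```python
from h import *
t=cv2.imread('pics/top0.png'); s=cv2.imread('pics/scene0.png')
def z(im,x,y,w,h,k): return cv2.resize(im[y:y+h,x:x+w],None,fx=k,fy=k,interpolation=cv2.INTER_CUBIC)
a=z(t,455,265,80,70,5);b=z(t,337,203,80,70,5) 
c=z(s,250,80,80,85,5)[:350*2];d=z(s,255,195,80,70,5)
cv2.imwrite('pics/zt.png',np.hstack([a,b]))
cv2.imwrite('pics/zs.png',np.hstack([c[:350+75],np.vstack([d,np.zeros((75,400,3),np.uint8)])]))
print('rack',at_z('top',495,299,.09),'slot',at_z('top',362,231,.065),at_z('scene',284,220,.065))
print('handle top',at_z('top',514,297,.181),at_z('scene',285,93,.181))
```

```text
rack [ 0.44434961 -0.32456002  0.09      ] slot [ 0.57542264 -0.06455358  0.065     ] [ 0.57984907 -0.06126538  0.065     ]
handle top [ 0.4452763  -0.33051155  0.181     ] [ 0.44485084 -0.33427122  0.181     ]
```

View pics/zt.png

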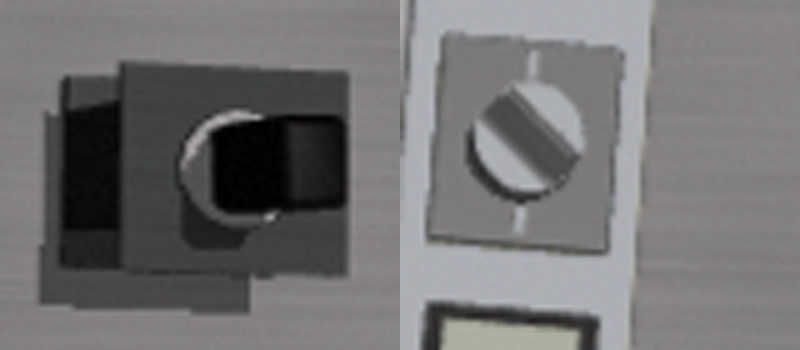

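View pics/zs.png

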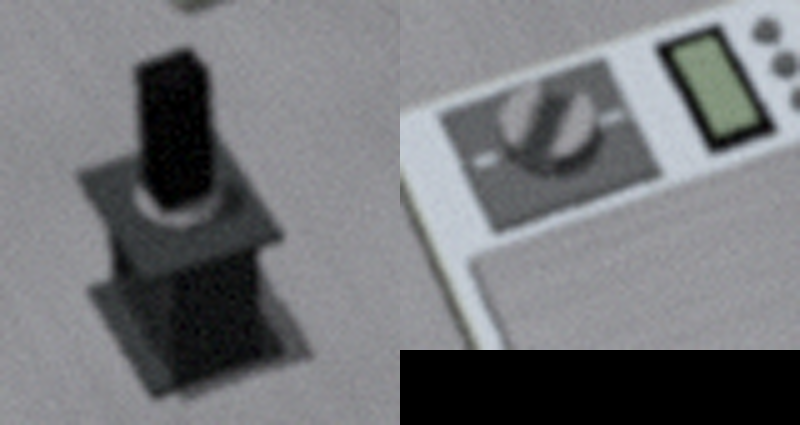

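Run:
```python
from h import *
f=lambda pts,z,ox,oy:np.array([at_z('top',x/5+ox,y/5+oy,z) for x,y in pts])
r=f([(120,62),(350,72),(350,275),(122,270)],.09,455,265)
print('rack',r.mean(0)); print([np.linalg.norm(r[i]-r[(i+1)%4]) for i in range(4)])
e=r[1]-r[0]+r[2]-r[3]; print('rack edge yaw',np.degrees(np.arctan2(e[1],e[0])))
h=f([(290,115),(348,115),(348,212),(290,212)],.181,455,265);print('handle top',h,h.mean(0))
m=f([(133,62),(120,222)],.059,337,203);print('marks',m,m.mean(0)); d=m[0]-m[1];am=np.arctan2(d[1],d[0]);print(am)
# slot edges
s=f([(95,105),(165,172)],.066,337,203);print(s); 
# slot dark lines by gradient: sample
t=cv2.imread('pics/top0.png',0)
p=cv2.resize(t[213:249,345:381],None,fx=16,fy=16,interpolation=cv2.INTER_CUBIC)
sc=cv2.imread('pics/scene0.png',0)[200:236,266:302]
sc=cv2.resize(sc,None,fx=16,fy=16,interpolation=cv2.INTER_CUBIC)
q=cv2.cvtColor(np.hstack([p,sc]),cv2.COLOR_GRAY2BGR)
cv2.imwrite('pics/slot.png',cv2.resize(q,None,fx=.69,fy=.69))
```

```text
rack [ 0.44487526 -0.33877108  0.09      ]
[np.float64(0.09156091428969343), np.float64(0.07925539492633145), np.float64(0.09006677932987495), np.float64(0.08088746058847814)]
rack edge yaw -90.6804666012495
handle top [[ 0.46141153 -0.32891403  0.181     ]
 [ 0.4618598  -0.35019316  0.181     ]
 [ 0.42702678 -0.34962805  0.181     ]
 [ 0.42661769 -0.32842834  0.181     ]] [ 0.44422895 -0.3392909   0.181     ]
marks [[ 0.60829832 -0.06784438  0.059     ]
 [ 0.54297722 -0.06352322  0.059     ]] [ 0.57563777 -0.0656838   0.059     ]
-0.06605635842148744
[[ 0.58915843 -0.05221213  0.066     ]
 [ 0.56273647 -0.08069391  0.066     ]]
```

View pics/slot.png

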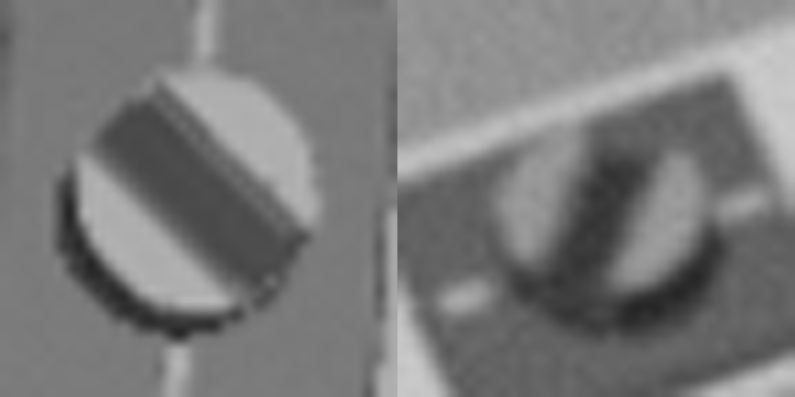

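Run:
```python
from h import *
f=lambda pts,z:np.array([at_z('top',345+x/11.04-.0,213+y/11.04,z) for x,y in pts])
s=f([(155,80),(308,232),(85,155),(238,303),(197,191)],.067); print(s)
for a,b in((0,1),(2,3)): d=s[a]-s[b];print(np.arctan2(d[1],d[0]))
print('mid',s[:4].mean(0))
# scene: head centre at pic ((497+708)/2-398, ...)
print('scene', at_z('scene',266+(604-398)/11.04,200+ (215)/11.04,.067))
# cross-check rack hole in scene: corners from zs
c=np.array([at_z('scene',250+x/5,80+y/5,.09) for x,y in [(80,175),(190,127),(285,237),(155,278)]]);print(c.mean(0))
h=np.array([at_z('scene',250+x/5,80+y/5,.181) for x,y in [(135,68),(188,48),(210,70),(160,90)]]);print(h,h.mean(0))
from scipy.spatial.transform import Rotation as R
q=bot.read_tool_rot();print(R.from_quat([q[1],q[2],q[3],q[0]]).as_matrix().round(3))
```

```text
[[ 0.59677719 -0.05812786  0.067     ]
 [ 0.56958387 -0.08632289  0.067     ]
 [ 0.58266314 -0.04561561  0.067     ]
 [ 0.5562806  -0.07378262  0.067     ]
 [ 0.57658126 -0.06605903  0.067     ]]
0.8034812353054014
0.8180993199035991
mid [ 0.5763262  -0.06596224  0.067     ]
scene [ 0.57838616 -0.06058892  0.067     ]
[ 0.44773354 -0.33397651  0.09      ]
[[ 0.46345599 -0.34122932  0.181     ]
 [ 0.43367112 -0.3429421   0.181     ]
 [ 0.43098645 -0.32304576  0.181     ]
 [ 0.45924731 -0.32079785  0.181     ]] [ 0.44684022 -0.33200376  0.181     ]
[[ 0.408 -0.    -0.913]
 [ 0.913 -0.     0.408]
 [-0.    -1.     0.   ]]
```

```bash
cat >> h.py <<'E'
from scipy.spatial.transform import Rotation as R
def quat(psi,flip=0):
    a=psi+np.pi/2+flip*np.pi
    x=np.array([np.cos(a),np.sin(a),0]);y=np.array([0,0,-1.])
    q=R.from_matrix(np.c_[x,y,np.cross(x,y)]).as_quat()
    return np.array([q[3],*q[:3]])
RACK=np.array([.446,-.336]);SLOT=np.array([.577,-.0635])
OFF=.113 # TCP above tip
E
python3 - <<'E'
from h import *
for fl in (0,1):
    for p,z,ys in((RACK,.127,[0]),(RACK,.26,[0,-.4]),(SLOT,.17,[.81,.81-np.pi*0,0,-.45])):
        for y in ys:
            j=bot.solve_ik([*p,z],quat(y,fl)); print(fl,y,None if j is None else np.round(j,2))
E
```

```text
0 0 [-0.78  0.43 -0.32  0.82  0.   -0.78]
0 0 [-0.78  0.32 -0.12  1.13  0.   -0.78]
0 -0.4 [-0.78  0.32 -0.12  1.13  0.   -0.38]
0 0.81 [-0.24  0.43 -0.2   0.94  0.   -1.05]
0 0.81 [-0.24  0.43 -0.2   0.94  0.   -1.05]
0 0 [-0.24  0.43 -0.2   0.94  0.   -0.24]
0 -0.45 [-0.24  0.43 -0.2   0.94  0.    0.21]
1 0 [-0.78  0.43 -0.32  0.82  0.    2.36]
1 0 [-0.78  0.32 -0.12  1.13  0.    2.36]
1 -0.4 [-0.78  0.32 -0.12  1.13  0.    2.76]
1 0.81 [-0.24  0.43 -0.2   0.94  0.    2.09]
1 0.81 [-0.24  0.43 -0.2   0.94  0.    2.09]
1 0 [-0.24  0.43 -0.2   0.94  0.    2.9 ]
1 -0.45 [-0.24  0.43 -0.2   0.94  0.   -2.93]
```

Run:
```python
from h import *
bot.move_pose([*RACK,.25],quat(0))
bot.move_linear([*RACK,.205],speed=.1)
for c in('top','scene'): save(c+'1',bot.camera(c))
z=lambda im,x,y,w,h,k: cv2.resize(im[y:y+h,x:x+w],None,fx=k,fy=k,interpolation=cv2.INTER_CUBIC)
a=z(cv2.imread('pics/top1.png'),430,235,130,130,3);b=z(cv2.imread('pics/scene1.png'),220,40,130,130,3)
cv2.imwrite('pics/z1.png',np.hstack([a,b]))
print(bot.read_clock(),bot.read_position(),bot.read_ft_force(),bot.read_moment())
```

```text
4.2417 [ 0.44647592 -0.33636604  0.20581947] [0.11827835 0.29244767 0.92976378] [-0.01650872 -0.01042361  0.01216022]
```

View pics/z1.png

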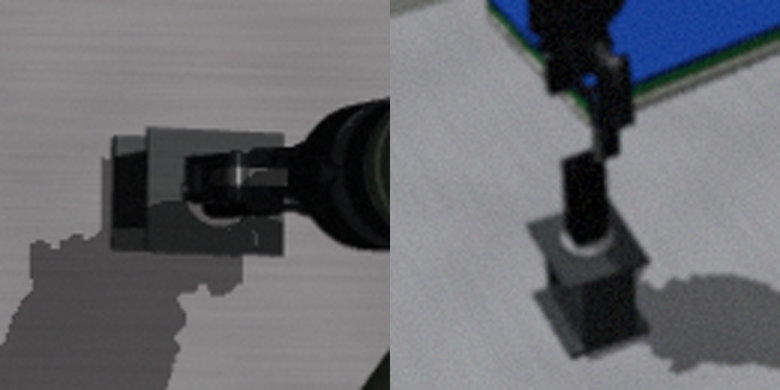

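Run:
```python
from h import *
P=np.array([[.4465,-.3364,.206],[.4465,-.3364+.05,.219],[.4465,-.3364-.05,.219],[.446,-.336,.181]])
print((proj('top',P)-[430,235])*3);print((proj('scene',P)-[220,40])*3+[390,0])
im=cv2.imread('pics/scene1.png')[40:140,240:340].astype(float)*2.5
cv2.imwrite('pics/z2.png',cv2.resize(np.clip(im,0,255).astype(np.uint8),None,fx=6,fy=6,interpolation=cv2.INTER_CUBIC))
```

```text
[[276.50471438 182.65211412]
 [199.32904305 180.05948318]
 [369.11249225 183.5726288 ]
 [260.98431051 184.97623558]]
[[580.84544519 134.06148423]
 [606.79070619 157.82641419]
 [554.7061399   86.36723001]
 [582.85610353 158.18221009]]
```

View pics/z2.png

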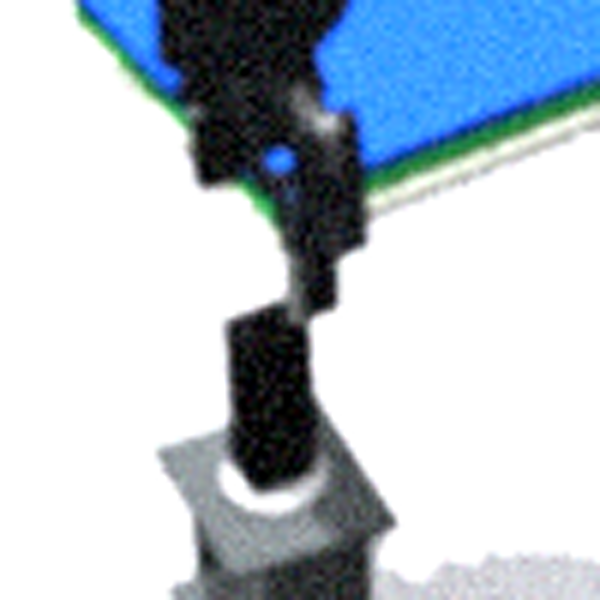

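Two fingertips straddle the handle. The front one is at about (292,92) in the scene picture, where I predicted it. I'll descend and grip.

Run:
```python
from h import *
r=bot.move_linear([*RACK,.127],speed=.08,until_force=8); print('hit',r)
if not r:
    print(bot.read_position())
    bot.set_gripper(0,45); print('w',bot.read_gripper_width(),bot.read_ft_force())
    bot.move_linear([*RACK,.25],speed=.1)
    print(bot.read_gripper_width(),bot.read_ft_force(),bot.read_clock())
    bot.move_pose([*SLOT,.215],quat(.81))
    for c in('top','scene'): save(c+'2',bot.camera(c))
    z=lambda im,x,y,w,h,k: cv2.resize(im[y:y+h,x:x+w],None,fx=k,fy=k,interpolation=cv2.INTER_CUBIC)
    a=z(cv2.imread('pics/top2.png'),320,190,100,100,4);b=z(cv2.imread('pics/scene2.png'),240,150,100,100,4)
    cv2.imwrite('pics/z3.png',np.clip(np.hstack([a,b])*1.6,0,255))
    print(bot.read_clock(),bot.read_position(),bot.read_ft_force())
```

```text
hit False
[ 0.44635147 -0.33634851  0.12754965]
w 0.2971033540591754 [-1.22595756 -0.29087526  1.91562232]
0.3036408773993626 [ 0.65940774 -0.57985345 -2.36838201] 7.325
8.5917 [ 0.57689739 -0.06506118  0.21519292] [-0.7283991   0.45152479 -2.5068955 ][ WARN:0@9.955] global loadsave.cpp:1063 imwrite_ Unsupported depth image for selected encoder is fallbacked to CV_8U.
```

View pics/z3.png

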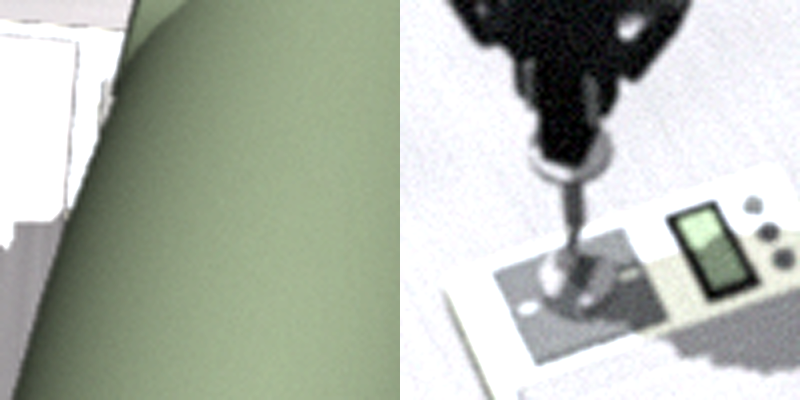

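Run:
```python
from h import *
print(bot.read_position()); save('scene3',bot.camera('scene'))
p=bot.read_position()
o=np.array([265,165])
im=cv2.imread('pics/scene3.png')[165:240,265:340].astype(float)*1.4
im=cv2.resize(np.clip(im,0,255).astype(np.uint8),None,fx=8,fy=8,interpolation=cv2.INTER_CUBIC)
P=[[p[0],p[1],p[2]-OFF],[p[0],p[1],p[2]-OFF+.018],[p[0],p[1],p[2]-OFF+.076],[*SLOT,.067]]
d=np.array([np.cos(.81),np.sin(.81),0])*.012
P+= [P[0]+d,P[0]-d, np.array(P[3])+d, np.array(P[3])-d]
q=(proj('scene',P)-o)*8+4;print(q.round(0))
cv2.imwrite('pics/z4b.png',im)
for u,v in q: cv2.drawMarker(im,(int(u),int(v)),(0,0,255),cv2.MARKER_CROSS,10,1)
cv2.imwrite('pics/z4.png',im)
```

```text
[ 0.57689739 -0.06506118  0.21519292]
[[154. 353.]
 [151. 314.]
 [142. 182.]
 [161. 431.]
 [141. 386.]
 [168. 321.]
 [148. 463.]
 [174. 399.]]
```

View pics/z4.png

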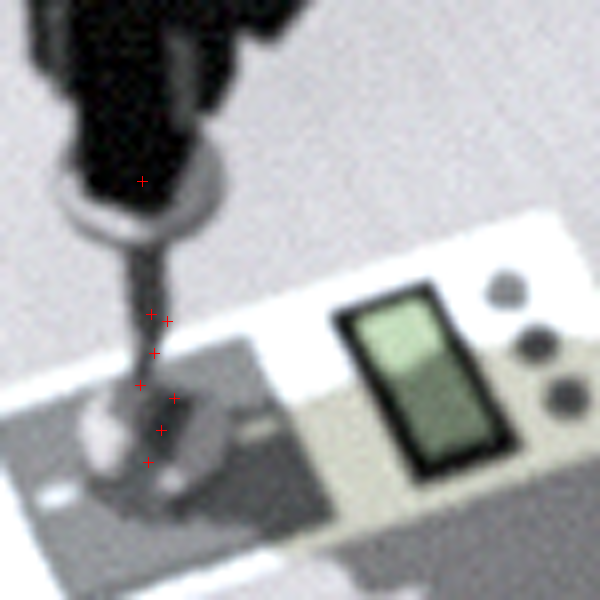

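View pics/z4b.png

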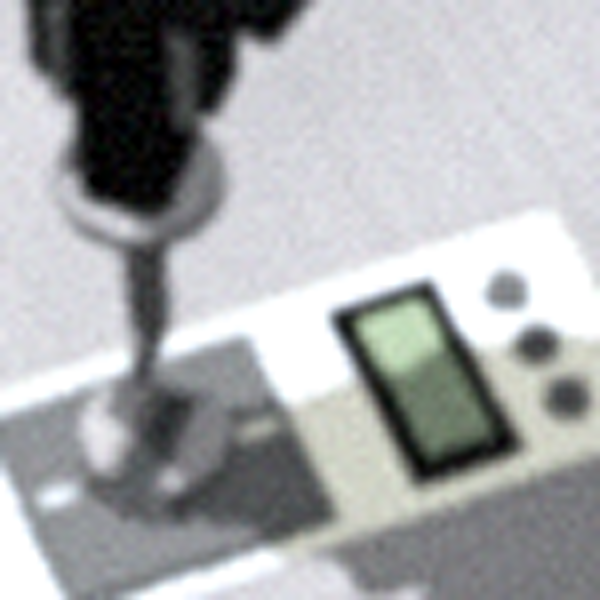

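The driver hangs straight in the hand. Its blade tip at about (283,212) and the guard match the projections to within about 1 mm, so I'll lower it into the slot.

Run:
```python
from h import *
bot.move_linear([*SLOT,.185],speed=.06); bot.wait(.2)
p=bot.read_position();f0=bot.read_ft_force();print(p,f0)
c=np.array([*SLOT,.185])+np.r_[SLOT-np.array(p)[:2],0]
h=bot.move_linear([c[0],c[1],.165],speed=.015,until_force=2.5)
print(h,bot.read_position(),bot.read_ft_force()-np.array(f0),bot.read_moment(),bot.read_clock())
```

```text
[ 0.57734954 -0.06351749  0.18544997] [ 0.42714276 -0.12856894 -2.0896644 ]
True [ 0.57665109 -0.06348952  0.17030574] [ 0.6929107  -0.76146693  3.64489373] [-0.09370787 -0.17343847 -0.0390063 ] 10.4083
```

Run:
```python
from h import *
f0=np.array([.427,-.129,-2.09])
for z in(.1685,.1672):
    bot.move_linear([*SLOT,z],speed=.01); bot.wait(.15)
    print(z,bot.read_position(),np.array(bot.read_ft_force())-f0)
    if bot.read_ft_force()[2]-f0[2]>7: break
print(bot.read_clock()); save('scene5',bot.camera('scene'))
im=cv2.imread('pics/scene5.png')[165:240,265:340]
cv2.imwrite('pics/z5.png',cv2.resize(im,None,fx=8,fy=8,interpolation=cv2.INTER_CUBIC))
```

```text
0.1685 [ 0.57704067 -0.06353089  0.16860403] [-1.20649906  0.64950914  5.84102602]
0.1672 [ 0.57706085 -0.06351064  0.16734736] [-1.25977273  0.20965001  6.71358057]
11.3167
```

View pics/z5.png

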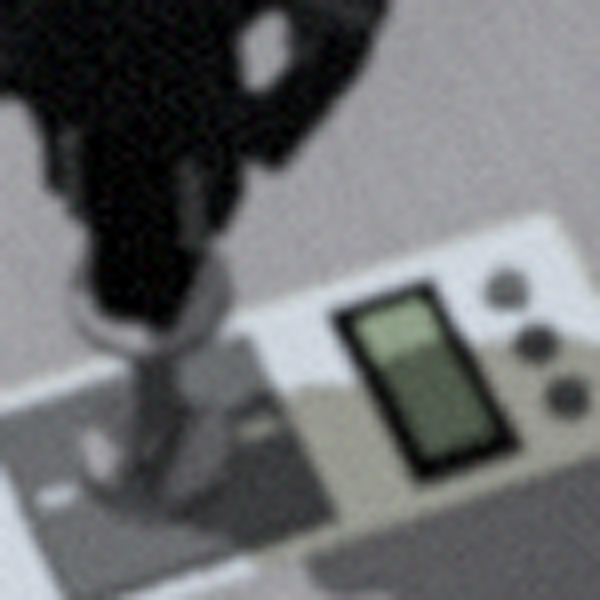

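The blade is in the slot and the screw is about 3.7 mm down, with a 6.7 N press. Next I'll turn it in small steps and watch the force and moment.

```bash
cat > turn.py <<'E'
from h import *
import sys
f0=np.array([.427,-.129,-2.09])
psi,end,step,z=map(float,sys.argv[1:5])
while psi>end+1e-6:
    psi=max(psi-step,end)
    bot.move_linear([*SLOT,z],rotation=quat(psi)); 
    p=bot.read_position();f=np.array(bot.read_ft_force())-f0;m=bot.read_moment()
    print(round(psi,2),np.round(p,4),f.round(1),np.round(m,2),round(bot.read_clock(),2))
    if f[2]<4.8 : z-=.0005
    if f[2]>9 : z+=.0005
    if f[2]<3.8 or abs(m[2])>1.0 or f[2]>25 or np.hypot(f[0],f[1])>25: print('STOP');break
E
python3 turn.py .81 .61 .05 .1668
```

```text
0.76 [ 0.5771 -0.0635  0.167 ] [-2.5  0.4  7.3] [ 0.02  0.2  -0.02] 11.62
0.71 [ 0.5773 -0.0635  0.1671] [0.1 0.2 7. ] [ 0.02  0.21 -0.01] 11.87
0.66 [ 0.5774 -0.0635  0.1671] [-0.4  0.4  6.7] [ 0.03  0.14 -0.02] 12.12
0.61 [ 0.5774 -0.0635  0.1671] [-0.1  0.3  7.8] [ 0.01  0.05 -0.01] 12.37
```

```bash
python3 turn.py .61 .01 .05 .1668
```

```text
0.56 [ 0.5775 -0.0635  0.1671] [-0.   0.5  7.4] [ 0.06  0.06 -0.03] 12.62
0.51 [ 0.5775 -0.0635  0.1672] [-1.  -0.4  7.6] [ 0.01  0.04 -0.03] 12.87
0.46 [ 0.5775 -0.0635  0.1672] [-0.5  0.2  6.1] [ 0.04 -0.01 -0.01] 13.12
0.41 [ 0.5777 -0.0638  0.1672] [-0.9  0.1  7.2] [-0.14 -0.05  0.01] 13.37
0.36 [ 0.5778 -0.064   0.1673] [-0.3 -0.2  8.1] [-0.2  -0.06  0.11] 13.62
0.31 [ 0.5778 -0.0639  0.1673] [-0.  -0.2  7.2] [-0.3  -0.07  0.04] 13.87
0.26 [ 0.5779 -0.064   0.1673] [ 0.7 -0.1  6.8] [-0.25 -0.1   0.07] 14.12
0.21 [ 0.5779 -0.0639  0.1673] [ 0.1 -0.6  7.1] [-0.26 -0.13  0.08] 14.37
0.16 [ 0.5779 -0.0639  0.1673] [ 0.1 -0.8  7.2] [-0.25 -0.15  0.09] 14.62
0.11 [ 0.5779 -0.0639  0.1673] [ 0.5 -0.4  7.6] [-0.31 -0.27  0.07] 14.87
0.06 [ 0.578  -0.064   0.1673] [ 0.6 -1.2  7.5] [-0.3  -0.29  0.1 ] 15.12
0.01 [ 0.578  -0.064   0.1673] [ 1.1 -1.8  7.5] [-0.35 -0.32  0.07] 15.37
```

```bash
sed -i 's/abs(m\[2\])>1.0/abs(m[2])>.45/' turn.py; python3 turn.py .01 -.6 .05 .1668
```

```text
-0.04 [ 0.578  -0.064   0.1673] [0.2 0.1 6.5] [-0.32 -0.37  0.06] 15.62
-0.09 [ 0.5781 -0.064   0.1674] [ 0.4 -0.9  6.6] [-0.35 -0.43  0.06] 15.87
-0.14 [ 0.5781 -0.064   0.1673] [ 1.4 -0.4  6.7] [-0.41 -0.47  0.07] 16.12
-0.19 [ 0.5781 -0.064   0.1674] [ 1.4 -1.   7.1] [-0.41 -0.5   0.05] 16.37
-0.24 [ 0.5781 -0.064   0.1673] [ 2.1 -1.5  6.2] [-0.48 -0.69  0.05] 16.62
-0.29 [ 0.5781 -0.064   0.1673] [ 1.2 -1.4  7.1] [-0.49 -0.68  0.06] 16.87
-0.34 [ 0.5781 -0.064   0.1673] [ 1.8 -1.   7.7] [-0.5  -0.71  0.12] 17.12
-0.39 [ 0.5781 -0.064   0.1673] [ 1.9 -1.8  7.6] [-0.52 -0.78  0.08] 17.37
-0.44 [ 0.5782 -0.064   0.1674] [ 2.1 -0.9  6.6] [-0.54 -0.86  0.07] 17.62
-0.49 [ 0.5781 -0.064   0.1673] [ 2.4 -1.1  6.9] [-0.54 -0.92  0.08] 17.87
-0.54 [ 0.5781 -0.064   0.1673] [ 2.1 -1.1  7.3] [-0.67 -0.85  0.21] 18.12
-0.59 [ 0.5781 -0.064   0.1673] [ 2.8 -1.9  7.3] [-0.65 -0.84  0.42] 18.37
-0.6 [ 0.578  -0.064   0.1673] [ 1.4 -2.   7.4] [-0.67 -0.89  0.38] 18.62
```

The moment climbs to 0.4 N m at yaw −0.55. That's about 0.93 rad after the blade bit, so this is the stop. I'll back off within the play, lift and check.

Run:
```python
from h import *
f0=np.array([.427,-.129,-2.09])
for y in(-.45,-.3):
    bot.move_linear([*SLOT,.1668],rotation=quat(y)); print(np.array(bot.read_ft_force())-f0,bot.read_moment())
bot.move_linear([*SLOT,.20],speed=.04); print(np.array(bot.read_ft_force())-f0)
bot.move_linear([*SLOT,.26],speed=.1); 
bot.move_pose([*RACK,.265],quat(0)); bot.wait(.2)
for c in('top','scene'): save(c+'6',bot.camera(c))
z=lambda im,x,y,w,h,k: cv2.resize(im[y:y+h,x:x+w],None,fx=k,fy=k,interpolation=cv2.INTER_CUBIC)
a=z(cv2.imread('pics/top6.png'),325,195,75,75,5);b=z(cv2.imread('pics/scene6.png'),225,60,100,100,4)
a=cv2.copyMakeBorder(a,0,25,0,25,0)
cv2.imwrite('pics/z6.png',np.hstack([a,b]))
print(bot.read_clock(),bot.read_position(),np.array(bot.read_ft_force())-f0,bot.read_moment(),bot.read_gripper_width())
```

```text
[ 1.16686411 -0.50198941  7.07668023] [-0.45224376 -0.43202405  0.06061178]
[ 0.34839828 -1.13436731  6.93813422] [-0.25374648 -0.26582919  0.00643949]
[-0.26851528  0.12676571 -0.18394684]
22.4083 [ 0.446566   -0.33526818  0.26500751] [-0.37891917  0.91425224 -0.65314829] [-0.01244322  0.00833703 -0.01116739] 0.29816737772417007
```

View pics/z6.png

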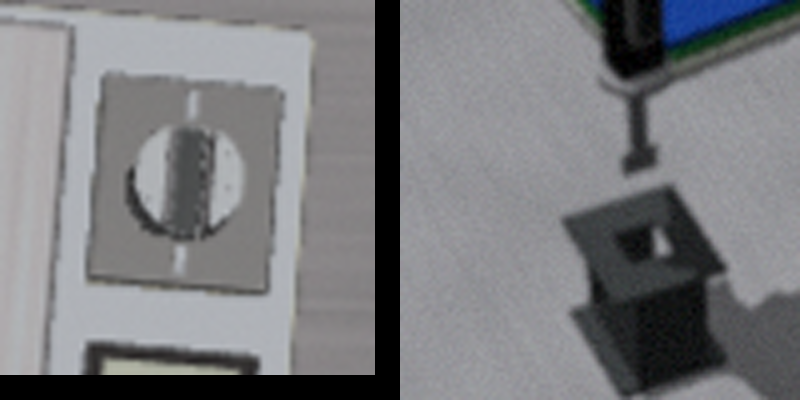

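The slot is now in line with the white marks (top crop), and the driver hangs over the open rack hole at scene pixel (286,121). I'll measure the tip against the hole.

Run:
```python
from h import *
p=np.array(bot.read_position());o=np.array([250,80])
im=cv2.imread('pics/scene6.png')[80:155,250:325]
im=cv2.resize(im,None,fx=8,fy=8,interpolation=cv2.INTER_CUBIC)
H=[[RACK[0]+a,RACK[1]+b,.09] for a in(-.015,.015) for b in(-.015,.015)]
T=[p-[a,0,OFF] for a in(-.012,.012)]+[p-[0,0,OFF-.076]]
for P,c in((H,(0,0,255)),(T,(0,255,0))):
    for u,v in (proj('scene',P)-o)*8+4: cv2.drawMarker(im,(int(u),int(v)),c,cv2.MARKER_CROSS,10,1)
cv2.imwrite('pics/z7.png',im)
```

```text
(no output)
```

View pics/z7.png

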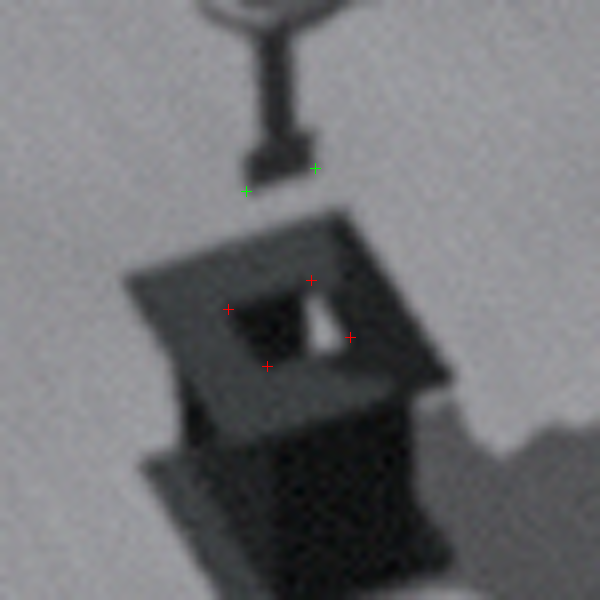

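Run:
```python
from h import *
bot.move_linear([*RACK,.25],rotation=quat(.785)); bot.wait(.2)
f0=np.array(bot.read_ft_force());print(bot.read_position(),f0)
h=bot.move_linear([*RACK,.21],speed=.03,until_force=5)
print(h,bot.read_position())
if not h:
    h=bot.move_linear([*RACK,.132],speed=.06,until_force=6);print(h,bot.read_position(),np.array(bot.read_ft_force())-f0)
if not h:
    h=bot.move_linear([*RACK,.124],speed=.015,until_force=3);print(h,bot.read_position(),np.array(bot.read_ft_force())-f0)
print(bot.read_clock())
save('scene8',bot.camera('scene'))
im=cv2.imread('pics/scene8.png')[60:160,235:335]
cv2.imwrite('pics/z8.png',cv2.resize(im,None,fx=5,fy=5,interpolation=cv2.INTER_CUBIC))
```

```text
[ 0.4460579  -0.33605745  0.25011351] [-0.16854507 -0.90489232 -2.11074308]
False [ 0.44612427 -0.33609731  0.21021185]
False [ 0.44624053 -0.33624589  0.13245   ] [ 0.77554419  1.09358761 -0.5433838 ]
True [ 0.44627383 -0.33632039  0.12707524] [0.41503424 0.52321734 6.45731588]
26.8833
```

View pics/z8.png

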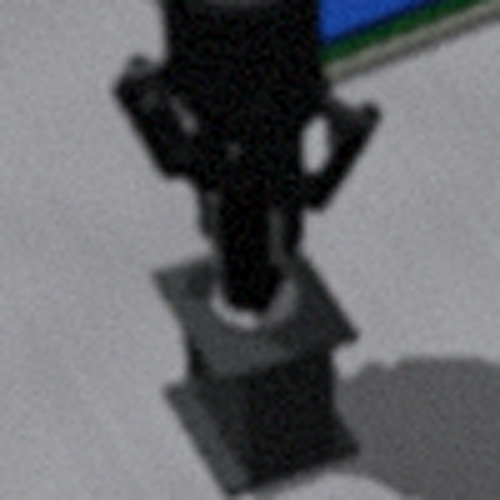

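The guard has seated on the plate at the expected height of 0.127. I'll release and retreat.

Run:
```python
from h import *
bot.set_gripper(1.0); print(bot.read_gripper_width())
bot.move_linear([*RACK,.25],speed=.1)
bot.move_pose([.35,-.10,.35],quat(0)); bot.wait(.5)
for c in('top','scene'): save(c+'9',bot.camera(c))
z=lambda im,x,y,w,h,k: cv2.resize(im[y:y+h,x:x+w],None,fx=k,fy=k,interpolation=cv2.INTER_CUBIC)
t=cv2.imread('pics/top9.png');s=cv2.imread('pics/scene9.png')
cv2.imwrite('pics/z9.png',np.hstack([z(t,455,265,80,80,3.2),z(s,245,80,80,80,3.2),z(s,255,190,80,80,3.2)]))
print(bot.read_clock(),bot.search_frame('top','slot')[:2])
```

```text
0.9977540518464146
30.6 [{'bbox': [350.1, 220.6, 26.5, 19.0], 'confidence': 0.65}]
```

View pics/z9.png

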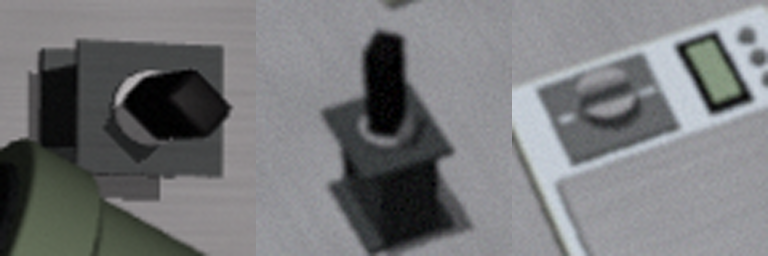

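The driver hangs upright in its rack with the guard flat on the plate. The screw is up and in line with the marks, and the arm is clear. I'm handing the job in.

```bash
python3 -c "
from h import *
bot.close_job()"
```

```text
the job is handed in; nothing more can be done
```

The hatch screw is locked and the block-handled driver is back in its own rack; the job was handed in at about 31 s of the 64 s allowed.

- **Turning:** I set the blade in the slot and held the screw about 3.5–4.5 mm down, with 6–8 N, for the whole turn. It bit after about 20° of play, and the moment rose from about 0.1 to 0.4 N m at the stop, about 0.93 rad after the bite. I then turned back 0.3 rad within the play and lifted off.
- **Rehanging:** The driver went back through the hole at 45° yaw, and its guard met the plate at the expected height (TCP z 0.127 m).
- **Last pictures:** The slot is in line with the white marks, the head looks up again, the driver hangs upright with its guard on the plate, and the open gripper is clear of everything.
- **Disagreements:** The two cameras differed by about 5 mm on the rack and slot positions. I used the average, and the fit confirmed it. The driver network also missed the driver in the first top view, so I told the two drivers apart by eye. The screw's angle and height were judged only from pictures, force and pose, as there is no direct reading.

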